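Push a full parts bin up the feed ramp and seat it behind the lip

ROBOT

A 7-joint arm with a two-finger parallel gripper is mounted at the origin on a cart in front of the work surface, level with it; the furniture and walls round the work are solid. World frame = base frame: x ahead of the robot, y to its left, z up, the work surface at z = 0. Lengths are in m, angles in degrees, forces in N, time in s.
With the tool pointing down it reaches from about 0.425 to 0.875 m from the base axis. Payload 4.7 kg.
Tool frame: the origin (TCP) lies on the centre line of the jaws, within the pads' length; the fingertips stand 8 mm ahead of it and the grasp point (between the pads) lies 11 mm behind it; z points along the fingers, y is the direction in which the jaws open and shut (so a half turn about z gives the same grasp; the last joint's range is limited). The gripper opens to 87 mm and grips with 3 to 60 N. Pads are 19 mm wide; open, the fingers measure 117 mm over their backs; the gripper's body (75 mm by 190 mm) begins 51 mm behind the grasp point.
Start: joints at [77.584, 18.392, -4.016, 83.108, 1.295, 78.541, -3.26], TCP at [0.149, -0.633, 0.231] pointing down, gripper open.
Joint ranges: [-163.93, 163.93], [-17.29, 119.83], [-79.2, 71.16], [3.27, 140.29], [-89.18, 269.18], [5.43, 117.66], [-154.24, 154.24]. Speed limits (degrees/s): [147.25, 147.25, 180, 180, 180, 180, 180].

INTERFACE

Orientations are given as [roll, pitch, yaw] about the fixed x, y, z axes, in that order (R = Rz(yaw) Ry(pitch) Rx(roll)).
In Python, from cell import env gives the robot as it stands. The module is installed in compiled form; this text tells all that it offers.
- The arm moves only by the tool move_arm, never from a script. Its argument "steps" is a list of rows, each a list of 2 entries, a list of its own where there are three numbers: the shift along the tool's x, y, z in m, then the turn about the tool's z in rad. A call has 1 to 20 rows; each row is the pose to reach, as a shift and turn from the pose commanded when the call began, along the tool's axes at that moment; what a row does not reach only later rows make up. A row lasts 1/8 s, in which the tool goes at most 62.5 mm and 10.7 degrees, less where a joint would pass 70% of its speed; a pose out of reach is approached as far as the arm can. A call with a gripper value outside its range is refused whole. "hand" is the closure, from -1 (fully open) to 1 (shut), set as the call begins (left out, the last holds). The fingers move at their own pace and stop on an object; "squeeze" is the grip in N (left out, the last holds). Time passes only in rows, so rows that repeat a pose let the fingers close. It gives the time, the measured TCP pose, the force and the opening at its end, in the units of the state.
- env.get_obs(): the state, without advancing time (a new reading comes with each control period).
- env.read_camera(name): name is "scene" or "top" or "wrist"; returns (picture, depth): 384x512x3 uint8, red, green, blue; 384x512 float32, m along the optical axis (not along the pixel's ray), 0 where there is no reading.
- env.calibration(name): a dict with "intrinsics" (3x3 intrinsics, pixels), "position" and "orientation" of the camera in the world; the wrist camera has in their place "mount" (4x4, takes a point from camera to tool coordinates, whose origin is the TCP and whose axes are the flange's). Camera axes: x right, y up, looking along -z (the intrinsics and any distortion apply to the point x, -y, -z); pixel columns grow to the right and rows downward; lengths in m; the calibration is good to about 2 mm. A picture is of the moment at which its call begins: read the wrist's pose just before it. calibration takes no time and is no camera call.
- env.sign_off(): hands the job in, once; it reports no verdict.
Trained networks look in the newest picture that a camera, given by its name, has taken for a name from the list of things; names that differ only in an ending like _2 or _b are one class to them, and where a whole thing is asked for, a point or a joint stands for the part that bears it (a point fixed in the world has none). Each returns a list of dicts, best first, with "conf" (0 to 1); they miss things now and then, are a little off and sometimes report something else, mostly with a low value. They report only what shows in the picture. A call takes as long as a camera call.
- env.cut_out(camera, query): "region" (384x512 bool, what is visible of it) and "uv" ([column, row] in pixels, amid what is visible of it).
The state is a dict: "time_s": time; "qpos": joint angles; "joint_velocities": joint speeds; "effort": joint torques, N m; "tool_pos": TCP position; "tool_rot": TCP orientation; "force": force on the tool from outside, world axes, zero at the start; "wrist_torque": the same for the moment, N m; "grip_width": finger opening in m.
Only numpy, scipy, OpenCV 4.12 (cv2) and the standard library are available. Lean on these libraries where they do the work, as an engineer would, in place of code of your own. Each camera call takes 0.05 s, during which the arm holds its last target. There are 200 camera calls.

TASK

Line the red parts bin up with the little ramp and push it up between the guides until you feel it come up hard against the sprung stop; then, still holding it there, ease its near edge down behind the yellow lip so that it sits flat in the pocket and stays there when you let go. Push it all the way, never lift or carry it, and keep the push under 20 N: do not ram the stop. Leave the canister, the label roll and the tape measure where they are.

Things in the scene. Friction and masses are not known exactly. Their poses are not given: they have to be found in the camera images.
- bin: Open red plastic parts bin full of small parts, 115 long (x), 88 wide (y), 52 high, 0.3 to 0.65 kg, Origin: centre of its underside, z up out of the bin. Near wall (-x side) low, 26 high, outer face at x = -56; back wall 52 high, outer face at x = +59. Starts on the bench before the ramp, its +x roughly along the ramp's x, at most 8 beside its middle line.
- near_wall (a point): Middle of the top edge of the bin's low near wall, on its outer face: push here (26 above the bin's underside).
- deck: Fixed sloping deck of the ramp, 128 wide. x up the slope (16 degrees) the way to push, y left, z square to it. Slick ramp surface (a bin let go slides back down) z = 0 from x = -75 (meets the bench, no step) to a yellow lip, a square 8 mm step down. Origin: the lip's MEAN place, mid-width, 21 above the bench. Lip, pocket and stop are one seat, clamped by hand up to 10 mm up or down the slope of it: not measured. Guides 16 high at y = +-54.
- foot (a point): Middle of the ramp's foot line (deck x = -75), at bench height. From here toward the robot the guides flare outward on the bench for 30 mm to about +-73, 16 high. They catch corners only: the bin does not slide sideways along a sticky finger, so bring it within 4 mm of the middle line before they meet it.
- pocket (a point): Mean place of the bin's origin when seated (deck x = 56, z = -8; really up to 10 mm on or off along x, with the seat). The pocket floor is parallel to the ramp, 8 below it. On the way, once the bin's middle is past the lip, its nose tips down 4 degrees to the floor. A tool's friction holds the near edge up at the lip: carry the tool down about 10 mm to bring it down.
- stop_face (a point): Mean place (deck x = 103) of the rubber face, 66 wide, of the sprung buffer that ends the pocket; really up to 10 mm on or off, with the seat. It gives way 16 mm, from 2 N at first touch to 7 N, then stops hard. The near wall clears the lip with the buffer 12 in, 4 before the hard stop. If let go before its near edge is down, the bin is pushed back over the lip.
- canister: Bystander: black standing canister with blue lid, 68 across, 133 high, loose, beside the ramp on its left. Origin: centre of its underside.
- roll: Bystander: white roll of labels lying flat, 78 across, 63 high, loose, to the right of the ramp. Origin: centre of its underside.
- tape: Bystander: yellow tape measure, 35 x 72 x 68 high, loose, to the right of the ramp. Origin: centre of its underside.

How it is judged (in metres and radians):
On the way, in this order (a step that is already met when the one before it is completed fails the run):
1. the bin stands with its whole length on the ramp, between the guides (x of bin in the frame of deck between -0.018 and 0.03 m and z of bin in the frame of deck below 0.008 m and angle between the z axis of bin and the z axis of deck, either way round below 0.12 rad).
2. the bin has been pushed on until its nose lies in the pocket near the buffer (x of bin in the frame of deck above 0.038 m and z of bin in the frame of deck below 0.008 m).
At the end, for the whole second after the job is handed in: the bin rests flat on the pocket floor (origin more than 6 mm below the ramp surface, within 2 degrees of the deck's slope, 43 to 74 mm beyond the deck's origin), which it can only do with its whole near edge down behind the lip, and is at rest (x of bin in the frame of deck between 0.043 and 0.074 m and z of bin in the frame of deck below -0.006 m and angle between the z axis of bin and the z axis of deck, either way round below 0.035 rad and linear speed of bin below 0.01 m/s); the robot touches nothing.
It fails at once if the bin is lifted or carried: its origin more than 22 mm off the ramp surface, or more than about 15 mm above the bench before it is on the ramp (z of bin in the frame of deck above 0.045 m or (x of bin in the frame of deck above -0.06 m and z of bin in the frame of deck above 0.022 m)).
It fails at once if the bin is pushed with more than 22 N (contact force between any of the fingers, the arm and bin above 22 N).
It fails at once if a bystander is moved by more than 10 mm or tipped (distance of any of canister, roll, tape from where it was at the start of the episode above 0.01 m or angle between canister's own z axis and vertical above 0.2 rad).
It also fails if it takes over 58 s, if anything falls off the work surface, if the arm or the gripper's body presses on something with over 40 N, if the wrist force passes 120 N, or if a joint passes its speed limit or range.

## Working session

There is one attempt and no reset: what is moved stays moved. The work goes in short steps, Python scripts to look and compute and a tool call to move; the robot and the scene stay as the last step left them, time stands still between calls to the robot, and variables do not carry over. Pictures are saved under pics/ and viewed, about 8 in all and at most 12, crops included, and the job is handed in when it is done.

Besides the shell and the picture viewer there is one more tool, called after "Emit:" in YAML: its name, and indented under it one key for each argument. move_arm: Moves the arm, as the interface text tells. Its arguments: {"type":"object","properties":{"steps":{"type":"array"},"hand":{"type":"number"},"squeeze":{"type":"number"}},"required":["steps"]}

```bash
mkdir -p pics; cat > h.py <<'E'
import numpy as np, cv2
from cell import env
from scipy.spatial.transform import Rotation as R
def cal(c, obs=None):
    k=env.calibration(c); K=np.array(k["intrinsics"])
    if "mount" in k: 
        M=np.array(k["mount"]); T=np.eye(4); T[:3,3]=obs["tool_pos"]; T[:3,:3]=rot(obs["tool_rot"]); return K,T@M,k
    T=np.eye(4); T[:3,3]=k["position"]; o=np.array(k["orientation"]);
    T[:3,:3]=o if o.shape==(3,3) else rot(o); return K,T,k
def rot(o):
    o=np.array(o,float)
    if o.shape==(3,3): return o
    return (R.from_quat(o) if o.size==4 else R.from_euler('xyz',o,degrees=True)).as_matrix()
def cloud(c,d,obs=None):
    K,T,k=cal(c,obs); v,u=np.mgrid[:384,:512]
    p=np.stack([(u-K[0,2])/K[0,0]*d,-(v-K[1,2])/K[1,1]*d,-d,np.ones_like(d)],-1)
    return (p@T.T)[...,:3]
E
python3 - <<'E'
from h import *
o=env.get_obs(); print({k:np.round(v,4).tolist() for k,v in o.items()})
for c in ("scene","top","wrist"): print(c,env.calibration(c))
ims=[]
for c in ("scene","top"):
    im,d=env.read_camera(c); np.savez(f"{c}.npz",im=im,d=d); ims.append(im)
    P=cloud(c,d)
    for n in ("bin","deck","canister","roll","tape"):
        for r in env.cut_out(c,n)[:1]:
            m=r["region"]&(d>0); q=P[m]
            print(c,n,round(r["conf"],2),np.round(r["uv"]),m.sum(),np.round(np.median(q,0),3),np.round(np.percentile(q,2,axis=0),3),np.round(np.percentile(q,98,axis=0),3))
            np.save(f"{c}_{n}.npy",r["region"])
cv2.imwrite("pics/a.png",cv2.cvtColor(cv2.resize(np.vstack(ims),None,fx=.78,fy=.78),cv2.COLOR_RGB2BGR))
E
```

```text
{'time_s': 0.0, 'qpos': [77.5834, 18.4402, -4.0168, 83.1749, 1.2957, 78.5392, -3.2601], 'joint_velocities': [-0.0178, 0.0686, -0.0187, 0.0812, 0.032, 0.0396, 0.0348], 'effort': [0.0004, -49.1283, -0.4032, -31.2528, -0.0637, 0.0435, 0.0002], 'tool_pos': [0.1485, -0.6323, 0.2294], 'tool_rot': [-179.8911, 0.0059, 13.2276], 'force': [-1.0312, 0.424, 0.5309], 'wrist_torque': [-0.0262, -0.0131, 0.0378], 'grip_width': 0.0869}
scene {'intrinsics': array([[378.88257461,   0.        , 257.1011757 ],
       [  0.        , 378.88257461, 190.40843044],
       [  0.        ,   0.        ,   1.        ]]), 'position': array([ 0.24362919, -0.40619022,  0.66974277]), 'orientation': array([ 43.12340676,   0.19265198, -38.09996514])}
top {'intrinsics': array([[449.19290445,   0.        , 251.96528059],
       [  0.        , 449.19290445, 190.91312179],
       [  0.        ,   0.        ,   1.        ]]), 'position': array([0.43333615, 0.04212461, 1.22262846]), 'orientation': array([  8.57561456,  -0.94460691, -88.96804102])}
wrist {'intrinsics': array([[266.55676867,   0.        , 256.27953979],
      
[... 711 characters left out ...]
3] [0.71  0.285 0.132]
scene roll 0.79 [268. 253.] 1710 [ 0.523 -0.093  0.06 ] [ 0.494 -0.12  -0.001] [ 0.567 -0.045  0.063]
scene tape 0.87 [330. 224.] 862 [ 0.662 -0.118  0.046] [ 0.646 -0.146  0.005] [ 0.689 -0.084  0.066]
top bin 0.63 [223. 228.] 1529 [0.516 0.109 0.017] [0.458 0.057 0.008] [0.573 0.157 0.055]
top deck 0.66 [244. 147.] 4302 [0.721 0.053 0.031] [ 0.604 -0.017  0.002] [0.829 0.126 0.101]
top canister 0.95 [160. 158.] 761 [0.673 0.253 0.132] [0.65  0.228 0.019] [0.709 0.286 0.137]
top roll 0.7 [289. 220.] 752 [ 0.532 -0.076  0.063] [ 0.497 -0.113  0.027] [ 0.568 -0.041  0.068]
top tape 0.62 [301. 171.] 374 [ 0.667 -0.102  0.061] [ 0.648 -0.136  0.005] [ 0.693 -0.072  0.071]
```

View pics/a.png

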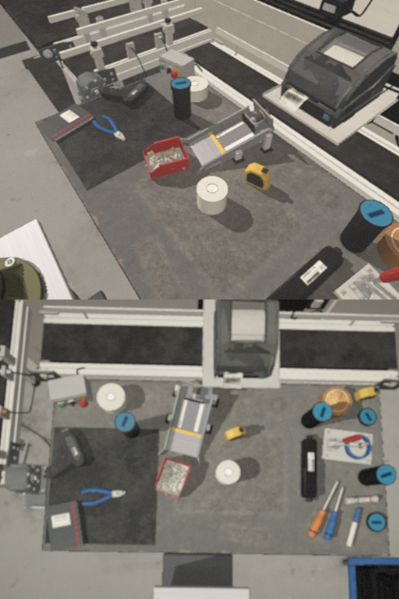

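The bin (top image, about 172,477) stands at the foot of the ramp (188,425). The roll (228,472) and tape (235,433) are on its right, and the canister (125,424) is on its left. Next I'll fit the deck and bin poses.

```bash
cat > fit.py <<'E'
from h import *
from scipy.optimize import least_squares
res={}
for c in ("scene","top"):
    z=np.load(c+".npz"); im,d=z["im"],z["d"]; P=cloud(c,d)
    m=np.load(f"{c}_deck.npy")&(d>0); q=P[m]
    # plane, slope 16: z = tan16*((x-fx)cos+ (y-fy) sin)
    t=np.tan(np.radians(16))
    f=lambda p:q[:,2]-t*(q[:,0]*np.cos(p[0])+q[:,1]*np.sin(p[0])-p[1])
    s=least_squares(f,[-.15,.6],loss="soft_l1",f_scale=.002); th,s0=s.x
    a=np.array([np.cos(th),np.sin(th)]); n=np.array([-a[1],a[0]])
    along=P[...,:2]@a-s0; lat=P[...,:2]@n
    h=(P[...,2]-t*along)*np.cos(np.radians(16))
    # guides: points 10..20mm above plane along 10..130mm
    g=(d>0)&(h>.008)&(h<.02)&(along>.0)&(along<.15)&(abs(lat-np.median(lat[m]))<.075)
    L=lat[g]; mid=np.median(lat[m]); l=L[L>mid]; r=L[L<mid]
    print(c,"yaw",np.degrees(th),"foot s",s0,"inliers",np.mean(abs(f(s.x))<.003),"guides L",np.percentile(l,[5,50,95]).round(4),"R",np.percentile(r,[5,50,95]).round(4),len(l),len(r))
    # guide direction: line fit
    for nm,sel in(("L",g&(lat>mid)),("R",g&(lat<mid))):
        pf=np.polyfit(along[sel],lat[sel],1); print("  guide",nm,"rel yaw",np.degrees(np.arctan(pf[0])),"lat@.05",np.polyval(pf,.05))
    hsv=cv2.cvtColor(im,cv2.COLOR_RGB2HSV); 
    y=(hsv[...,0]>15)&(hsv[...,0]<35)&(hsv[...,1]>120)&m
    print("  yellow along-slope (from foot)",np.percentile(along[y]/np.cos(np.radians(16)),[5,50,95]).round(4),y.sum())
    b=np.load(f"{c}_bin.npy")&(d>0); pts=P[b]
    rim=pts[(pts[:,2]>.012)]
    rc=cv2.minAreaRect((rim[:,:2]*1000).astype(np.float32)); print("  bin rect",rc)
    red=cv2.dilate(b.astype(np.uint8),np.ones((5,5)))>0
    red&=((hsv[...,0]<8)|(hsv[...,0]>172))&(hsv[...,1]>130)&(d>0)&(P[...,2]>.015)
    rc=cv2.minAreaRect((P[red][:,:2]*1000).astype(np.float32)); print("  red rect",rc,red.sum())
    np.savez("p_"+c,P=P[red])
ims=[]
z=np.load("top.npz")["im"][90:270,170:330]; ims.append(cv2.resize(z,(480,540),interpolation=cv2.INTER_CUBIC))
cv2.imwrite("pics/b.png",cv2.cvtColor(ims[0],cv2.COLOR_RGB2BGR))
E
python3 fit.py
```

```text
scene yaw -19.144569037116536 foot s 0.549431800673835 inliers 0.26173096976016685 guides L [0.3277 0.3355 0.3448] R [0.2116 0.2195 0.2286] 281 279
  guide L rel yaw 5.749541440086697 lat@.05 0.333132956475724
  guide R rel yaw 6.005963918591629 lat@.05 0.2169953496284738
  yellow along-slope (from foot) [0.0616 0.0679 0.0754] 120
  bin rect ((511.67254638671875, 106.51971435546875), (98.18509674072266, 117.08346557617188), 72.28465270996094)
  red rect ((512.49267578125, 106.14013671875), (98.17303466796875, 113.24518585205078), 71.8969497680664) 1048
top yaw -6.9187282891654736 foot s 0.5940484093609815 inliers 0.25267317526731753 guides L [0.1929 0.202  0.2109] R [0.0719 0.0874 0.1194] 175 131
  guide L rel yaw -5.743267782369127 lat@.05 0.20411702235976945
  guide R rel yaw -12.505086028521905 lat@.05 0.09341654495729647
  yellow along-slope (from foot) [0.0616 0.0689 0.0765] 101
  bin rect ((512.9669189453125, 107.73739624023438), (93.25008392333984, 114.2961196899414), 72.20800018310547)
  red rect ((527.841552734375, 102.58958435058594), (91.15975189208984, 80.14874267578125), 71.4358139038086) 61
```

View pics/b.png

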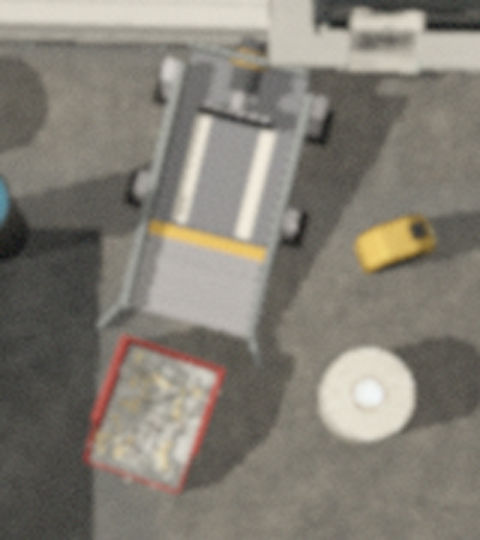

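The top crop shows the bin about 18° off world x, with its corner close to the left flare. The guides point about -13°. The roll and tape are well clear. I'll refine the deck pose with that yaw and a profile along the slope.

```bash
cat > fit2.py <<'E'
from h import *
t16=np.radians(16)
for c in ("scene","top"):
    z=np.load(c+".npz"); im,d=z["im"],z["d"]; P=cloud(c,d)
    from scipy.optimize import minimize
    m=np.load(f"{c}_deck.npy")&(d>0)
    m2=cv2.dilate(m.astype(np.uint8),np.ones((9,9)))>0
    q=P[m2&(d>0)]
    # template fit: params yaw, fx, fy(foot), lip shift
    def model(p):
        a=np.array([np.cos(p[0]),np.sin(p[0])]);n=np.array([-a[1],a[0]])
        r=q[:,:2]-p[1:3]; al=r@a; la=r@n
        xd=al*np.cos(t16)+q[:,2]*np.sin(t16)-.075; zd=-al*np.sin(t16)+q[:,2]*np.cos(t16)
        e_top=np.where((xd>-.07)&(abs(la)<.052),abs(zd-np.where(xd<p[3],0,-.008)),1)
        e_g=np.where((xd>-.06)&(xd<.12),np.hypot(np.maximum(0,abs(abs(la)-.0575)-.0035),np.maximum(0,abs(zd-.008)-.008)),1)
        e=np.minimum(np.minimum(e_top,e_g),.008)
        ok=(xd>-.065)&(xd<.09)
        return np.where(ok,e,.006).sum()
    best=min((minimize(model,[np.radians(y),.61+dx,.08+dy,.0],method="Nelder-Mead",options=dict(initial_simplex=np.array([[np.radians(y),.61+dx,.08+dy,0]]*5)+np.vstack([np.zeros(4),np.diag([.03,.008,.008,.006])]),maxiter=600)) for y in(-13,-15) for dx in(-.01,.01) for dy in(-.01,.01)),key=lambda s:s.fun)
    p=best.x; print(c,"yaw",np.degrees(p[0]).round(2),"foot",p[1:3].round(4),"lip",p[3].round(4),"mean err",best.fun/len(q))
    a=np.array([np.cos(p[0]),np.sin(p[0])]);n=np.array([-a[1],a[0]])
    r=P[...,:2]-p[1:3]; al=r@a; la=r@n; xd=al*np.cos(t16)+P[...,2]*np.sin(t16)-.075; zd=-al*np.sin(t16)+P[...,2]*np.cos(t16)
    for x in np.arange(-.09,.13,.02):
        s=(d>0)&(abs(xd-x)<.01)&(abs(la)<.045)&(abs(zd)<.04); print("  x %.2f zd %.4f n %d"%(x,np.median(zd[s]),s.sum()),end=";")
    s=(d>0)&(xd>-.05)&(xd<.1)&(zd>.006)&(zd<.02)&(abs(la)<.08)
    print("\n  guides",np.median(la[s&(la>0)]),np.median(la[s&(la<0)]))
    b=np.load(f"{c}_bin.npy")&(d>0); q3=P[b]; r=q3[:,:2]-p[1:3]; al=r@a; la=r@n
    Z=q3[:,2]
    rc=cv2.minAreaRect((np.c_[al,la][(Z>.018)]*1000).astype(np.float32)); print("  bin in deck(horizontal, from foot)",np.round(rc[0],1),np.round(rc[1],1),rc[2])
E
python3 fit2.py
```

```text
scene yaw -13.05 foot [0.6069 0.0748] lip 0.0022 mean err 0.00399740260511961
  x -0.09 zd 0.0027 n 249;  x -0.07 zd -0.0000 n 238;  x -0.05 zd 0.0002 n 236;  x -0.03 zd 0.0001 n 233;  x -0.01 zd -0.0002 n 236;  x 0.01 zd -0.0078 n 203;  x 0.03 zd -0.0080 n 215;  x 0.05 zd -0.0076 n 218;  x 0.07 zd -0.0080 n 212;  x 0.09 zd -0.0081 n 210;  x 0.11 zd 0.0150 n 299;
  guides 0.056774626200167905 -0.059108902562687936
  bin in deck(horizontal, from foot) [-99.1   9.3] [ 98.2 115.4] 85.33399963378906
top yaw -13.58 foot [0.5968 0.0828] lip 0.0133 mean err 0.0042946812212734265
  x -0.09 zd 0.0058 n 243;  x -0.07 zd 0.0010 n 236;  x -0.05 zd 0.0001 n 235;  x -0.03 zd -0.0003 n 236;  x -0.01 zd -0.0003 n 241;  x 0.01 zd -0.0020 n 246;  x 0.03 zd -0.0079 n 240;  x 0.05 zd -0.0083 n 241;  x 0.07 zd -0.0080 n 244;  x 0.09 zd -0.0080 n 247;  x 0.11 zd -0.0073 n 244;
  guides 0.05782823864168807 -0.05811718264681906
  bin in deck(horizontal, from foot) [-87.3   4.6] [ 93.3 114.2] 85.7894515991211
```

```bash
cat >> h.py <<'E'
def plan(start,yaw0,wps):
    """wps: list of (xyz, yaw_deg, nrows) in world; prints tool-frame rows from the start pose"""
    Rm=R.from_euler('xyz',[180,0,yaw0],degrees=True).as_matrix(); p=np.array(start,float); y=yaw0; out=[]
    for w,yw,n in wps:
        w=np.array(w,float)
        for i in range(1,n+1):
            q=p+(w-p)*i/n; yy=y+(yw-y)*i/n
            out.append([np.round(Rm.T@(q-np.array(start)),4).tolist(),round(float(-np.radians(yy-yaw0)),3)])
        p,y=w,yw
    print(str(out).replace(" ",""))
E
python3 -c "
from h import *
plan([.149,-.633,.231],13.23,[((.46,-.3,.22),80,9),((.429,.131,.18),166.7,10)])"
```

```text
[[[0.0421,-0.0281,0.0012],-0.129],[[0.0842,-0.0562,0.0024],-0.259],[[0.1263,-0.0843,0.0037],-0.388],[[0.1684,-0.1124,0.0049],-0.518],[[0.2105,-0.1405,0.0061],-0.647],[[0.2526,-0.1687,0.0073],-0.777],[[0.2947,-0.1968,0.0086],-0.906],[[0.3369,-0.2249,0.0098],-1.036],[[0.379,-0.253,0.011],-1.165],[[0.3858,-0.2957,0.015],-1.317],[[0.3926,-0.3383,0.019],-1.468],[[0.3995,-0.381,0.023],-1.619],[[0.4063,-0.4236,0.027],-1.771],[[0.4132,-0.4663,0.031],-1.922],[[0.42,-0.509,0.035],-2.073],[[0.4269,-0.5516,0.039],-2.225],[[0.4337,-0.5943,0.043],-2.376],[[0.4406,-0.637,0.047],-2.527],[[0.4474,-0.6796,0.051],-2.679]]
```

Emit:
move_arm:
  steps:
    - [[0.042,-0.028,0.001],-0.129]
    - [[0.084,-0.056,0.002],-0.259]
    - [[0.126,-0.084,0.004],-0.388]
    - [[0.168,-0.112,0.005],-0.518]
    - [[0.21,-0.14,0.006],-0.647]
    - [[0.253,-0.169,0.007],-0.777]
    - [[0.295,-0.197,0.009],-0.906]
    - [[0.337,-0.225,0.01],-1.036]
    - [[0.379,-0.253,0.011],-1.165]
    - [[0.386,-0.296,0.015],-1.317]
    - [[0.393,-0.338,0.019],-1.468]
    - [[0.4,-0.381,0.023],-1.619]
    - [[0.406,-0.424,0.027],-1.771]
    - [[0.413,-0.466,0.031],-1.922]
    - [[0.42,-0.509,0.035],-2.073]
    - [[0.427,-0.552,0.039],-2.225]
    - [[0.434,-0.594,0.043],-2.376]
    - [[0.441,-0.637,0.047],-2.527]
    - [[0.447,-0.68,0.051],-2.679]
    - [[0.447,-0.68,0.051],-2.679]
  hand: 0

```text
time_s: 3.1
tool_pos: [0.4274, 0.1351, 0.1797]
tool_rot: [180.0, 0.0, 167.1]
force: [0.1, -0.4, -0.5]
grip_width: 0.0433
```

```bash
cat > look.py <<'E'
import sys
from h import *
o=env.get_obs(); print({k:np.round(o[k],4).tolist() for k in("time_s","tool_pos","tool_rot","force","grip_width","qpos")})
im,d=env.read_camera("wrist"); P=cloud("wrist",d,o)
np.savez("wrist.npz",im=im,d=d,P=P)
for n in ("bin","deck"):
    for r in env.cut_out("wrist",n)[:1]:
        print(n,r["conf"],np.round(r["uv"])); np.save(f"wrist_{n}.npy",r["region"]&(d>0))
cv2.imwrite(sys.argv[1],cv2.cvtColor(im,cv2.COLOR_RGB2BGR))
E
python3 look.py pics/c.png
```

```text
{'time_s': 3.1, 'tool_pos': [0.4274, 0.1351, 0.1797], 'tool_rot': [179.9597, 0.015, 167.1373], 'force': [0.086, -0.4133, -0.4699], 'grip_width': 0.0433, 'qpos': [33.4106, -4.2311, -51.4989, 112.7584, -3.5541, 69.8806, 60.3472]}
bin 0.74 [256. 234.]
deck 0.45 [221. 296.]
```

View pics/c.png

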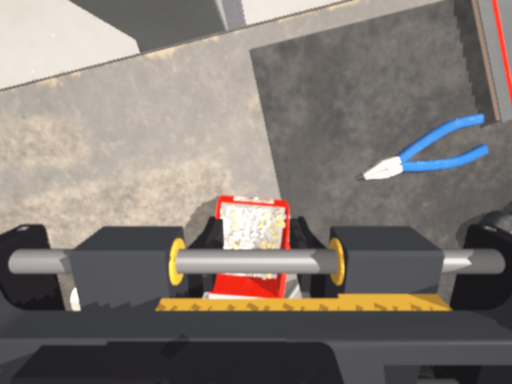

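The wrist view has the camera on the robot side, so the ramp is hidden: the gripper occludes everything below row 225, and the bin's near wall shows at (253,200). I'll turn half round so the camera looks up the ramp.

Emit:
move_arm:
  steps:
    - [[0,0,0],0.175]
    - [[0,0,0],0.35]
    - [[0,0,0],0.525]
    - [[0,0,0],0.7]
    - [[0,0,0],0.875]
    - [[0,0,0],1.05]
    - [[0,0,0],1.225]
    - [[0,0,0],1.4]
    - [[0,0,0],1.575]
    - [[0,0,0],1.75]
    - [[0,0,0],1.925]
    - [[0,0,0],2.1]
    - [[0,0,0],2.275]
    - [[0,0,0],2.45]
    - [[0,0,0],2.625]
    - [[0,0,0],2.8]
    - [[0,0,0],2.975]
    - [[0,0,0],3.141]
    - [[0,0,0],3.141]

```text
time_s: 5.62
tool_pos: [0.4286, 0.1299, 0.1796]
tool_rot: [180.0, -0.0, -13.3]
force: [-0.6, 0.2, -0.1]
grip_width: 0.0441
```

```bash
python3 look.py pics/d.png
```

```text
{'time_s': 5.625, 'tool_pos': [0.4286, 0.1299, 0.1796], 'tool_rot': [179.966, -0.019, -13.3345], 'force': [-0.5832, 0.2067, -0.0932], 'grip_width': 0.0441, 'qpos': [47.0016, -5.4325, -63.1529, 112.5753, -5.1171, 69.9578, -117.6239]}
deck 0.73 [268.   7.]
```

View pics/d.png

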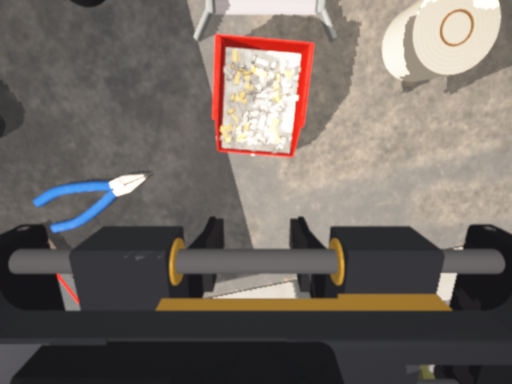

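The wrist now shows the bin (near wall at rows 150-156, cols 217-296; back wall at rows 38-48, cols 217-313) and the flare posts at about (200,38) and (335,35). I'll measure both in tool coordinates.

```bash
cat > meas.py <<'E'
from h import *
z=np.load("wrist.npz"); im,d,P=z["im"],z["d"],z["P"]
yaw=np.radians(-13.3); a=np.array([np.cos(yaw),np.sin(yaw)]); n=np.array([-a[1],a[0]])
o=env.get_obs(); t=np.array(o["tool_pos"])[:2]
F=np.stack([(P[...,:2]-t)@a,(P[...,:2]-t)@n,P[...,2]],-1)*1000   # ahead, left of TCP, height
hsv=cv2.cvtColor(im,cv2.COLOR_RGB2HSV)
red=((hsv[...,0]<8)|(hsv[...,0]>172))&(hsv[...,1]>150)&(d>0)&(np.arange(384)[:,None]<215)&(abs(F[...,1])<90)
q=F[red]; print("red n",len(q),"z pct",np.percentile(q[:,2],[2,50,98]).round(1),"bench z",np.median(F[160:200,320:400,2]).round(2))
for lo,hi in((20,32),(44,60)):
    s=q[(q[:,2]>lo)&(q[:,2]<hi)]; r=cv2.minAreaRect(s[:,:2].astype(np.float32)); print(lo,hi,len(s),np.round(r[0],1),np.round(r[1],1),round(r[2],2))
r=cv2.minAreaRect(q[q[:,2]>18][:,:2].astype(np.float32)); print("all",np.round(r[0],1),np.round(r[1],1),round(r[2],2))
# back wall and near wall lines (mm)
for nm,s in(("near",q[(q[:,0]<q[:,0].min()+12)&(q[:,2]>20)]),("back",q[(q[:,2]>46)])):
    vx,vy,x0,y0=cv2.fitLine(s[:,:2].astype(np.float32),cv2.DIST_HUBER,0,.01,.01).ravel(); print(nm,len(s),"normal yaw rel",np.degrees(np.arctan2(vy,vx))%180-90,"ahead",np.percentile(s[:,0],[5,50,95]).round(1),"lat",s[:,1].min().round(1),s[:,1].max().round(1),"z",np.median(s[:,2]).round(1))
# flares/guides: points 6-20 mm high outside bin, above row 60
g=(d>0)&(F[...,2]>7)&(F[...,2]<30)&(F[...,0]>100)&(abs(F[...,1])<95)&~(cv2.dilate(red.astype(np.uint8),np.ones((7,7)))>0)&(np.arange(384)[:,None]<60)
for nm,s in(("L",g&(F[...,1]>48)),("R",g&(F[...,1]<-48))):
    f=F[s]; 
    for x in range(100,230,10):
        b=f[abs(f[:,0]-x)<5]
        if len(b)>3: print(nm,x,"lat",np.percentile(b[:,1],[5,50,95]).round(1),"z",np.median(b[:,2]).round(1),len(b))
E
python3 meas.py
```

```text
red n 3067 z pct [11.4 42.  52.5] bench z -0.8
20 32 680 [86.2 -3.2] [ 87.3 113.8] 85.49
44 60 1407 [98.9 -4.7] [94.8 90.7] 85.48
all [86.9 -3.6] [ 94.5 115.3] 85.23
near 157 normal yaw rel -4.3300858 ahead [28.3 31.8 34.4] lat -42.9 43.6 z 25.1
back 1305 normal yaw rel -3.060608 ahead [ 68.5 116.2 144.7] lat -54.9 45.1 z 51.0
L 150 lat [61.  63.1 66. ] z 14.4 24
L 160 lat [56.4 60.  64.7] z 15.1 88
L 170 lat [50.5 54.4 58.9] z 14.6 90
L 180 lat [48.5 50.4 53.8] z 15.6 64
L 190 lat [48.1 49.5 51. ] z 17.5 8
R 150 lat [-85.3 -82.5 -80.6] z 14.0 26
R 160 lat [-83.9 -79.4 -75.8] z 14.7 92
R 170 lat [-78.8 -74.1 -70.4] z 14.7 95
R 180 lat [-72.9 -68.3 -63.8] z 15.5 122
R 190 lat [-70.8 -65.2 -63.7] z 17.2 20
```

Fit in the TCP frame: the deck's middle line is at lateral -9.6 mm and the foot about 178 mm ahead, with the flare mouth ±73 at 148 mm, which matches the given sizes. The bin origin is at (85, -3.5) with relative yaw -4.4°, so it is 6 mm left and turned right. A gentle push on its rear-left side corrects both.

Emit:
move_arm:
  steps:
    - [[0.015,-0.03,0],0]
    - [[0.035,-0.06,0],0]
    - [[0.05,-0.09,0],0]
    - [[0.05,-0.09,0.04],0]
    - [[0.05,-0.09,0.08],0]
    - [[0.05,-0.09,0.12],0]
    - [[0.05,-0.09,0.16],0]
    - [[0.05,-0.085,0.16],0]
    - [[0.05,-0.075,0.16],0]
    - [[0.05,-0.067,0.16],0]
    - [[0.05,-0.063,0.16],0]
    - [[0.05,-0.06,0.16],0]
    - [[0.05,-0.058,0.16],0]
    - [[0.05,-0.056,0.16],0]
    - [[0.05,-0.054,0.16],0]
    - [[0.05,-0.052,0.16],0]
    - [[0.05,-0.052,0.16],0]
  hand: 1

```text
time_s: 7.9
tool_pos: [0.4886, 0.1709, 0.0195]
tool_rot: [-180.0, 0.0, -13.2]
force: [-0.6, 0.9, -0.5]
grip_width: 0.0005
```

```bash
sed -i 's/^import sys/import sys; sys.argv.append("pics\/tmp.png")/' look.py; python3 look.py pics/e.png; python3 meas.py
```

```text
{'time_s': 7.9, 'tool_pos': [0.4886, 0.1709, 0.0195], 'tool_rot': [-179.9811, 0.0172, -13.2325], 'force': [-0.6013, 0.8646, -0.4686], 'grip_width': 0.0005, 'qpos': [28.9882, 26.377, -59.3459, 112.6645, 27.3039, 56.3352, -146.727]}
bin 0.89 [390. 148.]
deck 0.82 [379.   5.]
red n 4641 z pct [ 7.2 50.1 52.4] bench z 16.11
20 32 482 [ 93.4 -56.7] [66.5  0.6] 85.92
44 60 2941 [ 60.4 -49.5] [75.9 70.4] 85.88
all [ 60.4 -49.6] [76.1 70.4] 85.88Traceback (most recent call last):
  File "meas.py", line 14, in <module>
    vx,vy,x0,y0=cv2.fitLine(s[:,:2].astype(np.float32),cv2.DIST_HUBER,0,.01,.01).ravel(); print(nm,len(s),"normal yaw rel",np.degrees(np.arctan2(vy,vx))%180-90,"ahead",np.percentile(s[:,0],[5,50,95]).round(1),"lat",s[:,1].min().round(1),s[:,1].max().round(1),"z",np.median(s[:,2]).round(1))
                ~~~~~~~~~~~^^^^^^^^^^^^^^^^^^^^^^^^^^^^^^^^^^^^^^^^^^^^^^^^^^^^^
cv2.error: OpenCV(4.12.0) /io/opencv/modules/imgproc/src/linefit.cpp:50: error: (-215:Assertion failed) count > 0 in function 'fitLine2D_wods'
```

Emit:
move_arm:
  steps:
    - [[0,0.002,0],0]
    - [[0,0.004,0],0]
    - [[0,0.006,0],0]
    - [[0,0.008,0],0]
    - [[0,0.008,0],0]

```text
time_s: 8.68
tool_pos: [0.487, 0.1624, 0.0195]
tool_rot: [180.0, -0.0, -13.3]
force: [-0.5, 0.5, 0.8]
grip_width: 0.0003
```

```bash
cat > meas2.py <<'E'
from h import *
# bin outline in the start-hover frame H (ahead,left of H0 along yaw -13.3), mid line at left=-9.6, foot at 178
z=np.load("wrist.npz"); im,d,P=z["im"],z["d"],z["P"]
yaw=np.radians(-13.3); a=np.array([np.cos(yaw),np.sin(yaw)]); n=np.array([-a[1],a[0]]); H0=np.array([.4286,.1299])
F=np.stack([(P[...,:2]-H0)@a*1000-178,(P[...,:2]-H0)@n*1000+9.6,P[...,2]*1000],-1)  # from foot, from midline
hsv=cv2.cvtColor(im,cv2.COLOR_RGB2HSV)
red=((hsv[...,0]<8)|(hsv[...,0]>172))&(hsv[...,1]>150)&(d>0)&(np.arange(384)[:,None]<215)
nl,lab,st,_=cv2.connectedComponentsWithStats(red.astype(np.uint8)); k=1+np.argmax(st[1:,4]); red=lab==k
q=F[red]; q=q[q[:,2]>20]
r=cv2.minAreaRect(q[:,:2].astype(np.float32)); print("rect c",np.round(r[0],1),np.round(r[1],1),round(r[2],2),"visible box px",st[k])
b=cv2.boxPoints(r); print(np.round(b,1).tolist())
dk=np.load("wrist_deck.npy")
g=(d>0)&(F[...,2]>7)&(F[...,2]<20)&(F[...,0]>-35)&(F[...,0]<0)&(abs(F[...,1])<90)&(abs(F[...,1])>50)&~(cv2.dilate(red.astype(np.uint8),np.ones((9,9)))>0)&(np.arange(384)[:,None]<200)
for x in range(-30,10,10):
    s=F[g&(abs(F[...,0]-x)<5)]; l=s[s[:,1]>0,1]; rr=s[s[:,1]<0,1]
    if len(l)>5 and len(rr)>5: print("flare x",x,np.median(l).round(1),np.median(rr).round(1),"mid",((np.median(l)+np.median(rr))/2).round(1))
E
python3 look.py; python3 meas2.py
```

```text
{'time_s': 8.675, 'tool_pos': [0.487, 0.1624, 0.0195], 'tool_rot': [179.9707, -0.0008, -13.269], 'force': [-0.4674, 0.5028, 0.7523], 'grip_width': 0.0003, 'qpos': [30.212, 25.8677, -59.5896, 113.236, 26.9825, 56.1113, -145.7967]}
bin 0.81 [384. 144.]
deck 0.77 [365.   7.]
rect c [-71.2  -1.7] [95.8 80.3] 88.23 visible box px [  275    59   231   156 13871]
[[-112.80000305175781, -48.400001525878906], [-32.599998474121094, -50.79999923706055], [-29.600000381469727, 44.900001525878906], [-109.80000305175781, 47.400001525878906]]
flare x -20 71.5 -68.6 mid 1.5
flare x -10 66.1 -63.4 mid 1.3
flare x 0 61.1 -58.6 mid 1.3
```

Emit:
move_arm:
  steps:
    - [[0,0.0015,0],0]
    - [[0,0.003,0],0]
    - [[0,0.003,0],0]
    - [[0,-0.015,0],0]
    - [[0,-0.03,0],0]
    - [[0,-0.03,-0.05],0]
    - [[0,-0.03,-0.1],0]
    - [[-0.02,0,-0.14],0]
    - [[-0.045,0.03,-0.16],0]
    - [[-0.05,0.054,-0.16],0]
    - [[-0.05,0.054,-0.16],0]

```text
time_s: 10.2
tool_pos: [0.4259, 0.1184, 0.1797]
tool_rot: [179.7, -0.2, -13.6]
force: [0.4, 0.3, 0.4]
grip_width: 0.0007
```

```bash
python3 look.py pics/f.png; python3 meas2.py; python3 meas.py
```

```text
{'time_s': 10.2, 'tool_pos': [0.4259, 0.1184, 0.1797], 'tool_rot': [179.6508, -0.1875, -13.5805], 'force': [0.3578, 0.3146, 0.3625], 'grip_width': 0.0007, 'qpos': [57.0555, -9.3023, -69.5421, 113.1454, -8.8341, 70.3321, -112.8261]}
bin 0.68 [259.  89.]
deck 0.75 [254.   6.]
rect c [-88.   -3.7] [ 94.3 115.3] 89.85 visible box px [ 208   34   99  118 3063]
[[-145.8000030517578, -50.599998474121094], [-30.5, -50.900001525878906], [-30.299999237060547, 43.29999923706055], [-145.5, 43.599998474121094]]
flare x -30 73.6 -72.1 mid 0.8
flare x -20 71.2 -70.0 mid 0.6
flare x -10 65.8 -64.7 mid 0.6
flare x 0 60.7 -59.7 mid 0.5
red n 3063 z pct [14.2 42.6 52.4] bench z -0.79
20 32 684 [90.  -5.6] [ 86.7 113.8] 89.55
44 60 1439 [102.8  -5.4] [94.3 90.7] 89.85
all [90.6 -5.4] [ 94.3 115.3] 89.85
near 196 normal yaw rel 0.2403183 ahead [33.9 35.2 42.9] lat -48.9 38.3 z 25.3
back 1333 normal yaw rel 0.86968994 ahead [ 72.9 120.9 147.3] lat -52.6 41.8 z 51.0
L 150 lat [69.9 71.8 74.3] z 14.0 24
L 160 lat [64.6 68.6 72.9] z 14.5 91
L 170 lat [59.1 63.4 68. ] z 14.7 93
L 180 lat [52.9 57.4 62. ] z 15.6 114
L 190 lat [52.7 54.8 59.8] z 16.8 36
R 150 lat [-76.8 -74.1 -72. ] z 14.2 23
R 160 lat [-75.3 -71.1 -67.1] z 14.4 92
R 170 lat [-70.3 -65.7 -61.8] z 14.8 90
R 180 lat [-64.4 -59.5 -55.2] z 15.6 111
R 190 lat [-62.4 -57.8 -55.2] z 16.9 32
```

View pics/f.png

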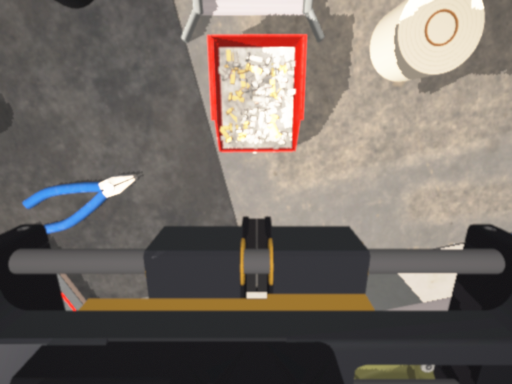

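The bin is now square to the guides (0 ± 0.5°), but it went slightly too far and is about 4 mm right of the middle. The bin spans cols 208-306 and the flares 183-322. Pushing slightly to the left will fix that. First I'll take one look further up to place the yellow lip with the same camera.

Emit:
move_arm:
  steps:
    - [[0.03,0,0],0]
    - [[0.07,0,0],0]
    - [[0.1,0,0],0]
    - [[0.1,0,0],0]
    - [[0.1,0,0],0]
    - [[0.1,0,0],0]
  hand: 0

```text
time_s: 11.1
tool_pos: [0.5226, 0.0998, 0.1796]
tool_rot: [180.0, -0.0, -13.1]
force: [0.0, 0.1, 0.1]
grip_width: 0.0427
```

```bash
cat > lip.py <<'E'
from h import *
z=np.load("wrist.npz"); im,d,P=z["im"],z["d"],z["P"]
yaw=np.radians(-13.3); a=np.array([np.cos(yaw),np.sin(yaw)]); n=np.array([-a[1],a[0]]); H0=np.array([.4286,.1299]); t16=np.radians(16)
al=(P[...,:2]-H0)@a*1000-178; la=(P[...,:2]-H0)@n*1000+9.6; Z=P[...,2]*1000
hsv=cv2.cvtColor(im,cv2.COLOR_RGB2HSV); up=np.arange(384)[:,None]<215
y=(hsv[...,0]>15)&(hsv[...,0]<35)&(hsv[...,1]>120)&(d>0)&(al>20)&(al<130)&(abs(la)<60)&up
print("yellow n",y.sum(),"along",np.percentile(al[y],[5,50,95]).round(1),"z",np.percentile(Z[y],[5,50,95]).round(1),"lat",np.percentile(la[y],[1,99]).round(1))
if y.sum()>20: print("strip yaw",np.degrees(np.polyfit(la[y],al[y],1)[0]).round(2))
for x in range(-40,200,10):
    s=(d>0)&up&(abs(al-x)<5)&(abs(la)<35)&(Z<90); g=(d>0)&up&(abs(al-x)<5)&(abs(abs(la)-60)<15)&(Z>np.tan(t16)*max(x,0)+9)&(Z<np.tan(t16)*max(x,0)+22)
    L=la[g&(la>0)];Rr=la[g&(la<0)]
    print(x,"Z",np.median(Z[s]).round(1) if s.sum() else None,"res",(np.median(Z[s])-np.tan(t16)*x).round(1) if s.sum() else None,s.sum(),"guide",(np.median(L).round(1),np.median(Rr).round(1)) if len(L)>4 and len(Rr)>4 else None)
E
python3 look.py pics/g.png; python3 lip.py
```

```text
{'time_s': 11.1, 'tool_pos': [0.5226, 0.0998, 0.1796], 'tool_rot': [179.9598, -0.0129, -13.1428], 'force': [0.0035, 0.0699, 0.1091], 'grip_width': 0.0427, 'qpos': [49.1307, 18.7379, -72.809, 102.0356, 18.7457, 73.1396, -131.5459]}
bin 0.81 [264. 177.]
deck 0.7 [258.  53.]
yellow n 1176 along [69.6 74.1 78.6] z [18.1 20.  21.8] lat [-52.1  53.7]
strip yaw -0.49
-40 Z 11.0 res 22.4 442 guide None
-30 Z 15.1 res 23.7 602 guide None
-20 Z -0.8 res 5.0 513 guide (np.float64(71.3), np.float64(-70.5))
-10 Z -0.7 res 2.1 460 guide (np.float64(66.5), np.float64(-65.3))
0 Z -0.6 res -0.6 520 guide (np.float64(60.2), np.float64(-59.3))
10 Z 1.7 res -1.1 534 guide (np.float64(57.9), np.float64(-56.8))
20 Z 4.5 res -1.3 539 guide (np.float64(57.7), np.float64(-56.8))
30 Z 7.5 res -1.1 611 guide (np.float64(57.7), np.float64(-56.8))
40 Z 10.4 res -1.1 622 guide (np.float64(58.1), np.float64(-56.8))
50 Z 13.1 res -1.2 668 guide (np.float64(58.0), np.float64(-56.9))
60 Z 15.6 res -1.6 692 guide (np.float64(57.8), np.float64(-56.9))
70 Z 18.8 res -1.3 759 guide (np.float64(57.6), np.float64(-56.7))
80 Z 20.3 res -2.6 615 guide (np.float64(57.8), np.float64(-57.0))
90 Z 16.5 res -9.3 787 guide (np.float64(57.9), np.float64(-56.5))
100 Z 19.4 res -9.3 842 guide (np.float64(57.7), np.float64(-56.2))
110 Z 20.9 res -10.7 65 guide None
120 Z None res None 0 guide None
130 Z None res None 0 guide None
140 Z None res None 0 guide None
150 Z None res None 0 guide None
160 Z None res None 0 guide None
170 Z None res None 0 guide None
180 Z None res None 0 guide None
190 Z None res None 0 guide None
```

View pics/g.png

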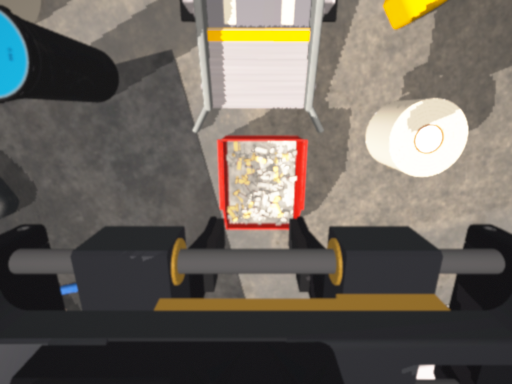

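The picture shows the lip's yellow strip at row 35, the guides at cols 207 and 315, and the bin at cols 219-306. Guide mids hold at +0.5 mm along the whole ramp, so the -13.3° yaw is right. The strip ends about 79.5 mm beyond the foot origin, so the seat is about 6 mm up-slope of its mean place. Now I'll go down behind the bin.

Emit:
move_arm:
  steps:
    - [[-0.04,0.002,0],0]
    - [[-0.08,0.0045,0],0]
    - [[-0.095,0.0045,0.01],0]
    - [[-0.095,0.0045,0.05],0]
    - [[-0.095,0.0045,0.1],0]
    - [[-0.095,0.0045,0.14],0]
    - [[-0.095,0.0045,0.16],0]
    - [[-0.095,0.0045,0.16],0]
    - [[-0.095,0.0045,0.16],0]

```text
time_s: 12.38
tool_pos: [0.4306, 0.1163, 0.0206]
tool_rot: [180.0, -0.1, -13.2]
force: [0.1, -0.6, 1.1]
grip_width: 0.0434
```

```bash
cat > st.py <<'E'
from h import *
o=env.get_obs(); yaw=np.radians(-13.3); a=np.array([np.cos(yaw),np.sin(yaw)]); n=np.array([-a[1],a[0]]); r=np.array(o["tool_pos"][:2])-[.4286,.1299]; f=np.array(o["force"])
print("t",o["time_s"],"u",(r@a*1000-178).round(1),"lat",(r@n*1000+9.6).round(1),"z",round(o["tool_pos"][2]*1000,1),"rot",np.round(o["tool_rot"],2),"F along/left/up",(f[:2]@a).round(2),(f[:2]@n).round(2),f[2].round(2),"q",np.round(o["qpos"],1))
E
python3 st.py
```

```text
t 12.375 u -172.9 lat -3.2 z 20.6 rot [ 1.800e+02 -1.200e-01 -1.325e+01] F along/left/up 0.23 -0.52 1.06 q [  45.6   19.3  -69.7  122.    22.8   53.3 -140.3]
```

Emit:
move_arm:
  steps:
    - [[0.007,0,0],0]
    - [[0.014,0,0],0]
    - [[0.017,0,0],0]
    - [[0.02,0,0],0]
    - [[0.023,-0.0005,0],0]
    - [[0.026,-0.001,0],0]
    - [[0.029,-0.0016,0],0]
    - [[0.032,-0.0022,0],0]
    - [[0.035,-0.0029,0],0]
    - [[0.038,-0.0036,0],0]
    - [[0.041,-0.0042,0],0]
    - [[0.041,-0.0042,0],0]

```text
time_s: 13.88
tool_pos: [0.4714, 0.1109, 0.0197]
tool_rot: [-180.0, -0.1, -13.2]
force: [-0.2, 0.1, -0.0]
grip_width: 0.0433
```

```bash
python3 st.py; python3 look.py | tail -2; python3 meas2.py; python3 lip.py | head -2
```

```text
t 13.875 u -132.0 lat 1.0 z 19.7 rot [-1.7997e+02 -6.0000e-02 -1.3250e+01] F along/left/up -0.27 0.06 -0.02 q [  41.4   24.2  -65.1  117.1   26.9   55.3 -141.1]
{'time_s': 13.875, 'tool_pos': [0.4714, 0.1109, 0.0197], 'tool_rot': [-179.9702, -0.055, -13.2463], 'force': [-0.2468, 0.1244, -0.018], 'grip_width': 0.0433, 'qpos': [41.358, 24.2241, -65.1463, 117.0788, 26.9412, 55.2839, -141.0788]}
bin 0.66 [259. 101.]
rect c [-61.3   1. ] [108.6  95.5] 0.07 visible box px [  140     0   237   215 17286]
[[-115.69999694824219, 48.70000076293945], [-115.5999984741211, -46.79999923706055], [-7.0, -46.70000076293945], [-7.099999904632568, 48.79999923706055]]
flare x -30 73.1 -71.6 mid 0.8
flare x -20 70.8 -69.3 mid 0.7
flare x -10 66.9 -65.2 mid 0.9
flare x 0 64.8 -63.1 mid 0.8Traceback (most recent call last):
  File "lip.py", line 7, in <module>
    print("yellow n",y.sum(),"along",np.percentile(al[y],[5,50,95]).round(1),"z",np.percentile(Z[y],[5,50,95]).round(1),"lat",np.percentile(la[y],[1,99]).round(1))
                                     ~~~~~~~~~~~~~^^^^^^^^^^^^^^^^^
    return _quantile_unchecked(
        a, q, axis, out, overwrite_input, method, keepdims, weights)
    return _ureduce(a,
                    func=_quantile_ureduce_func,
    ...<5 lines>...
                    overwrite_input=overwrite_input,
                    method=method)
    r = func(a, **kwargs)
    result = _quantile(arr,
                       quantiles=q,
    ...<2 lines>...
                       out=out,
                       weights=wgt)
    slices_having_nans = np.isnan(arr[-1, ...])
                                  ~~~^^^^^^^^^
IndexError: index -1 is out of bounds for axis 0 with size 0
```

The bin is now centred to 0.2 mm and square, with its nose 8 mm before the foot. I'll push it up.

Emit:
move_arm:
  steps:
    - [[0.004,0,0],0]
    - [[0.008,0,0],0]
    - [[0.012,0,0],0]
    - [[0.016,0,0],0]
    - [[0.02,0,0],0]
    - [[0.024,0,0],0]
    - [[0.028,0,0],0]
    - [[0.032,0,0],0]
    - [[0.036,0,0],0]
    - [[0.04,0,0],0]
    - [[0.044,0,0],0]
    - [[0.048,0,0],0]

```text
time_s: 15.52
tool_pos: [0.5176, 0.0997, 0.0194]
tool_rot: [180.0, 0.0, -13.3]
force: [-2.3, 0.2, 0.4]
grip_width: 0.0434
```

```bash
python3 st.py; python3 look.py | tail -2; python3 meas2.py
```

```text
t 15.525 u -84.4 lat 0.7 z 19.4 rot [179.99   0.   -13.25] F along/left/up -2.32 -0.31 0.35 q [  38.2   29.   -61.4  111.3   30.2   57.7 -140.3]
{'time_s': 15.525, 'tool_pos': [0.5176, 0.0997, 0.0194], 'tool_rot': [179.9914, 0.0025, -13.2528], 'force': [-2.3324, 0.2304, 0.3504], 'grip_width': 0.0434, 'qpos': [38.2497, 28.9628, -61.3912, 111.3412, 30.1998, 57.7066, -140.3404]}
bin 0.74 [260.  98.]
rect c [-13.5   0.6] [108.8  95.3] 0.3 visible box px [  128     0   262   215 17932]
[[-68.0999984741211, 48.0], [-67.69999694824219, -47.29999923706055], [41.099998474121094, -46.79999923706055], [40.599998474121094, 48.599998474121094]]
flare x -30 72.9 -71.7 mid 0.6
flare x -20 71.7 -70.2 mid 0.7
flare x -10 68.8 -67.7 mid 0.5
```

Emit:
move_arm:
  steps:
    - [[0.004,0,0],0]
    - [[0.008,0,0],0]
    - [[0.012,0,0],0]
    - [[0.016,0,0],0]
    - [[0.02,0,0],0]
    - [[0.024,0,0],0]
    - [[0.028,0,0],0]
    - [[0.032,0,0],0]
    - [[0.036,0,0],0]
    - [[0.04,0,0],0]
    - [[0.044,0,0],0]
    - [[0.048,0,0],0]
    - [[0.052,0,0],0]
    - [[0.056,0,0],0]
    - [[0.06,0,0],0]
    - [[0.064,0,0],0]
    - [[0.067,0,0],0]
    - [[0.07,0,-0.0005],0]

```text
time_s: 17.92
tool_pos: [0.5855, 0.084, 0.0201]
tool_rot: [180.0, 0.0, -13.2]
force: [-3.8, 0.5, 0.7]
grip_width: 0.0434
```

```bash
python3 st.py; python3 look.py pics/i.png| tail -2; python3 meas2.py
```

```text
t 17.925 u -14.8 lat 1.0 z 20.1 rot [ 1.7999e+02  3.0000e-02 -1.3230e+01] F along/left/up -3.83 -0.41 0.68 q [  34.4   35.2  -57.3  102.3   33.6   61.4 -138.3]
bin 0.66 [259.  96.]
deck 0.53 [344. 210.]
rect c [54.2 13.4] [106.9 121.2] 0.61 visible box px [  106     0   306   215 19934]
[[0.10000000149011612, 73.4000015258789], [1.399999976158142, -47.79999923706055], [108.30000305175781, -46.599998474121094], [107.0, 74.5999984741211]]
```

View pics/i.png

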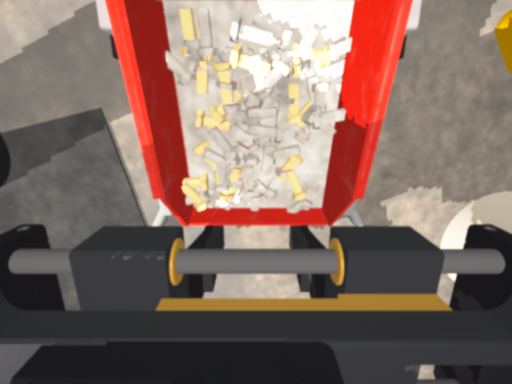

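The bin is square between the guides with its near edge at the foot and 3.8 N push. Next I'll push up the slope.

Emit:
move_arm:
  steps:
    - [[0.004,0,-0.0011],0]
    - [[0.008,0,-0.0023],0]
    - [[0.012,0,-0.0034],0]
    - [[0.016,0,-0.0046],0]
    - [[0.02,0,-0.0057],0]
    - [[0.024,0,-0.0069],0]
    - [[0.028,0,-0.008],0]
    - [[0.032,0,-0.0092],0]
    - [[0.036,0,-0.0103],0]
    - [[0.04,0,-0.0115],0]
    - [[0.044,0,-0.0126],0]
    - [[0.048,0,-0.0138],0]
    - [[0.052,0,-0.0149],0]

```text
time_s: 19.7
tool_pos: [0.6363, 0.0714, 0.0345]
tool_rot: [180.0, 0.0, -13.3]
force: [-2.2, 1.6, -1.6]
grip_width: 0.0435
```

```bash
python3 st.py
```

```text
t 19.7 u 37.6 lat 0.4 z 34.5 rot [ 1.7997e+02  2.0000e-02 -1.3260e+01] F along/left/up -2.49 1.01 -1.57 q [  32.2   38.8  -55.6   94.6   34.7   65.5 -135.7]
```

Emit:
move_arm:
  steps:
    - [[0.0024,0,-0.0007],0]
    - [[0.0048,0,-0.0014],0]
    - [[0.0072,0,-0.0021],0]
    - [[0.0096,0,-0.0028],0]
    - [[0.012,0,-0.0034],0]
    - [[0.012,0,-0.0034],0]

```text
time_s: 20.45
tool_pos: [0.648, 0.0692, 0.0384]
tool_rot: [180.0, -0.0, -13.2]
force: [-1.9, -0.6, -0.6]
grip_width: 0.0434
```

```bash
python3 st.py
```

```text
t 20.45 u 49.5 lat 1.0 z 38.4 rot [ 1.800e+02 -1.000e-02 -1.325e+01] F along/left/up -1.67 -1.01 -0.59 q [  31.7   39.6  -55.2   92.7   34.9   66.4 -135.1]
```

Emit:
move_arm:
  steps:
    - [[0.0015,0,-0.0004],0]
    - [[0.003,0,-0.0009],0]
    - [[0.0045,0,-0.0013],0]
    - [[0.006,0,-0.0017],0]
    - [[0.006,0,-0.0017],0]

```text
time_s: 21.08
tool_pos: [0.6532, 0.0679, 0.0396]
tool_rot: [180.0, 0.1, -13.2]
force: [-4.4, 1.4, -3.0]
grip_width: 0.0437
```

```bash
python3 st.py
```

```text
t 21.075 u 54.8 lat 1.0 z 39.6 rot [ 1.7999e+02  7.0000e-02 -1.3230e+01] F along/left/up -4.61 0.32 -2.99 q [  31.4   40.1  -55.    91.8   35.    66.9 -134.8]
```

Force has risen from 1.7 to 4.6 N, so the buffer was touched at about u = 53, as predicted from the lip. I'll go on carefully.

Emit:
move_arm:
  steps:
    - [[0.0015,0,-0.0004],0]
    - [[0.003,0,-0.0009],0]
    - [[0.0045,0,-0.0013],0]
    - [[0.006,0,-0.0017],0]
    - [[0.0075,0,-0.0022],0]
    - [[0.0075,0,-0.0022],0]

```text
time_s: 21.82
tool_pos: [0.6593, 0.0664, 0.0413]
tool_rot: [180.0, 0.2, -13.2]
force: [-6.9, 2.2, -4.5]
grip_width: 0.0435
```

```bash
python3 st.py
```

```text
t 21.825 u 61.2 lat 0.9 z 41.3 rot [179.96   0.2  -13.22] F along/left/up -7.17 0.55 -4.52 q [  31.    40.6  -54.8   90.7   35.1   67.6 -134.4]
```

Emit:
move_arm:
  steps:
    - [[0.001,0,-0.0003],0]
    - [[0.002,0,-0.0006],0]
    - [[0.003,0,-0.0009],0]
    - [[0.004,0,-0.0011],0]
    - [[0.004,0,-0.0011],0]

```text
time_s: 22.45
tool_pos: [0.6625, 0.0657, 0.042]
tool_rot: [179.9, 0.3, -13.2]
force: [-7.5, 1.3, -4.6]
grip_width: 0.0434
```

```bash
python3 st.py
```

```text
t 22.45 u 64.3 lat 0.9 z 42.0 rot [179.94   0.29 -13.2 ] F along/left/up -7.62 -0.48 -4.57 q [  30.8   40.9  -54.7   90.1   35.1   67.9 -134.2]
```

Emit:
move_arm:
  steps:
    - [[0.001,0,-0.0003],0]
    - [[0.002,0,-0.0006],0]
    - [[0.003,0,-0.0009],0]
    - [[0.003,0,-0.0009],0]

```text
time_s: 22.95
tool_pos: [0.6637, 0.0655, 0.0421]
tool_rot: [179.9, 0.5, -13.2]
force: [-10.5, 2.4, -5.8]
grip_width: 0.0435
```

```bash
python3 st.py
```

```text
t 22.95 u 65.7 lat 1.0 z 42.1 rot [179.9    0.48 -13.17] F along/left/up -10.81 -0.09 -5.77 q [  30.7   41.1  -54.6   89.7   35.1   68.3 -134. ]
```

Force stiffened to 12 N over the last 1.4 mm, so this is the hard stop, 13-15 mm after first touch. Holding there, I'll ease the near edge down along the deck normal.

Emit:
move_arm:
  steps:
    - [[0.0003,0,0.001],0]
    - [[0.0006,0,0.002],0]
    - [[0.0009,0,0.003],0]
    - [[0.0011,0,0.004],0]
    - [[0.0014,0,0.005],0]
    - [[0.0014,0,0.005],0]

```text
time_s: 23.7
tool_pos: [0.6655, 0.065, 0.0371]
tool_rot: [179.9, 0.4, -13.2]
force: [-9.2, 1.9, -5.5]
grip_width: 0.0436
```

```bash
python3 st.py
```

```text
t 23.7 u 67.4 lat 0.9 z 37.1 rot [179.91   0.44 -13.18] F along/left/up -9.39 -0.27 -5.53 q [  30.5   41.5  -54.3   89.6   35.4   67.9 -134.1]
```

Emit:
move_arm:
  steps:
    - [[0.0003,0,0.001],0]
    - [[0.0006,0,0.002],0]
    - [[0.0009,0,0.003],0]
    - [[0.0011,0,0.004],0]
    - [[0.0014,0,0.005],0]
    - [[0.0014,0,0.005],0]

```text
time_s: 24.45
tool_pos: [0.6665, 0.0649, 0.0344]
tool_rot: [179.8, 0.5, -13.2]
force: [-15.6, 1.3, 6.6]
grip_width: 0.0435
```

```bash
python3 st.py; python3 look.py pics/j.png | tail -2
```

```text
t 24.45 u 68.4 lat 1.1 z 34.4 rot [179.85   0.46 -13.17] F along/left/up -15.51 -2.35 6.58 q [  30.3   41.8  -54.2   89.5   35.6   67.8 -134.2]
bin 0.89 [261.  98.]
deck 0.96 [255. 240.]
```

View pics/j.png

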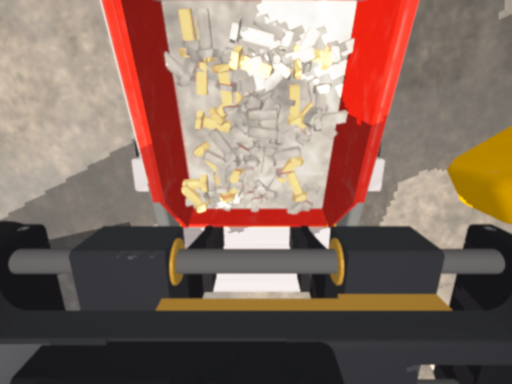

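The tool went 8.1 mm down along the deck normal and then met firm resistance (up force from -5.5 to +6.6 N, total 17 N). The picture shows the near wall at row 218 with clear ramp behind it. That fits the near edge having bottomed on the pocket floor. I'll back off gently and level, and watch whether the lip holds the bin.

Emit:
move_arm:
  steps:
    - [[-0.001,0,0],0]
    - [[-0.002,0,0],0]
    - [[-0.003,0,0],0]
    - [[-0.004,0,0],0]
    - [[-0.005,0,0],0]
    - [[-0.005,0,0],0]

```text
time_s: 25.35
tool_pos: [0.6649, 0.0652, 0.0343]
tool_rot: [180.0, 0.1, -13.2]
force: [-7.1, 1.3, -1.2]
grip_width: 0.0435
```

```bash
cat > tilt.py <<'E'
from h import *
z=np.load("wrist.npz"); im,d,P=z["im"],z["d"],z["P"]
yaw=np.radians(-13.3); a=np.array([np.cos(yaw),np.sin(yaw)]); n=np.array([-a[1],a[0]]); H0=np.array([.4286,.1299])
al=(P[...,:2]-H0)@a*1000-179.5; la=(P[...,:2]-H0)@n*1000+9.6; Z=P[...,2]*1000+.8; t=np.radians(16)
hsv=cv2.cvtColor(im,cv2.COLOR_RGB2HSV)
red=((hsv[...,0]<8)|(hsv[...,0]>172))&(hsv[...,1]>150)&(d>0)&(np.arange(384)[:,None]<222)
X=al*np.cos(t)+Z*np.sin(t)-75; W=-al*np.sin(t)+Z*np.cos(t)
nw=red&(abs(la)<25)&(np.arange(384)[:,None]>190)
print("near wall: deck x",np.percentile(X[nw],[5,50,95]).round(1),"top zd",np.percentile(W[nw],[50,90,98]).round(1),nw.sum())
for x in range(20,130,15):
    s=red&(abs(X-x)<7)
    if s.sum()>30: print("x",x,"rim top zd",np.percentile(W[s],[90,97]).round(1),s.sum())
fl=(~red)&(d>0)&(abs(la)<35)&(X>10)&(X<110)&(W>0)&(W<60)&(np.arange(384)[:,None]<205)
p=np.polyfit(X[fl],W[fl],1); print("contents tilt vs deck deg",np.degrees(np.arctan(p[0])).round(2))
E
python3 st.py; python3 tilt.py; python3 look.py >/dev/null; echo after; python3 tilt.py
```

```text
t 25.35 u 66.8 lat 1.0 z 34.3 rot [ 1.7997e+02  8.0000e-02 -1.3230e+01] F along/left/up -7.19 -0.39 -1.22 q [  30.6   41.4  -54.3   90.2   35.6   67.2 -134.4]
near wall: deck x [11.9 12.5 13.2] top zd [10.5 14.9 15.7] 921
x 20 rim top zd [25.5 28.8] 598
x 35 rim top zd [36.4 39.2] 857
x 50 rim top zd [44.1 44.6] 1906
x 65 rim top zd [44.2 44.7] 2437
x 80 rim top zd [44.2 44.7] 2985
x 95 rim top zd [44.2 44.7] 3824
x 110 rim top zd [44.3 44.9] 4943
x 125 rim top zd [44.1 44.8] 1400
contents tilt vs deck deg 1.36
after
near wall: deck x [10.5 11.2 11.8] top zd [11.  15.6 16.7] 948
x 20 rim top zd [27.9 29.8] 458
x 35 rim top zd [37.2 40.1] 927
x 50 rim top zd [44.2 44.6] 1980
x 65 rim top zd [44.2 44.7] 2463
x 80 rim top zd [44.2 44.7] 3036
x 95 rim top zd [44.2 44.7] 3834
x 110 rim top zd [44.2 44.8] 5000
x 125 rim top zd [43.8 44.6] 684
contents tilt vs deck deg 1.32
```

The rim is level with the deck along its whole length at 44.2-44.7 mm, which is 52 - 8, so the bin is flat on the pocket floor. Releasing slowly.

Emit:
move_arm:
  steps:
    - [[-0.001,0,0],0]
    - [[-0.002,0,0],0]
    - [[-0.003,0,0],0]
    - [[-0.004,0,0],0]
    - [[-0.005,0,0],0]
    - [[-0.006,0,0],0]
    - [[-0.007,0,0],0]
    - [[-0.008,0,0],0]
    - [[-0.01,0,0],0]
    - [[-0.013,0,0],0]
    - [[-0.02,0,0],0]
    - [[-0.03,0,0],0]
    - [[-0.045,0,-0.005],0]
    - [[-0.06,0,-0.03],0]
    - [[-0.08,0,-0.08],0]
    - [[-0.1,0,-0.13],0]
    - [[-0.1,0,-0.13],0]
    - [[-0.1,0,-0.13],0]

```text
time_s: 27.75
tool_pos: [0.5677, 0.0873, 0.1638]
tool_rot: [179.9, -0.0, -13.3]
force: [-0.4, -0.8, -1.0]
grip_width: 0.0432
```

```bash
python3 st.py; python3 look.py pics/k.png|tail -2;  python3 tilt.py; python3 - <<'E'
from h import *
for c in ("scene","top"):
    im,d=env.read_camera(c); P=cloud(c,d); d0=np.load(c+".npz")["d"]; P0=cloud(c,d0)
    for n in ("canister","roll","tape"):
        r=env.cut_out(c,n)
        if r:
            m=r[0]["region"]&(d>0); m0=np.load(f"{c}_{n}.npy")&(d0>0); print(c,n,m.sum(),m0.sum(),((np.median(P[m],0)-np.median(P0[m0],0))*1000).round(1))
E
```

```text
t 27.75 u -32.8 lat 0.2 z 163.8 rot [ 1.799e+02 -2.000e-02 -1.326e+01] F along/left/up -0.23 -0.91 -1.0 q [  41.8   24.4  -65.9   97.5   23.3   73.4 -132.2]
{'time_s': 27.75, 'tool_pos': [0.5677, 0.0873, 0.1638], 'tool_rot': [179.902, -0.0175, -13.2595], 'force': [-0.4363, -0.8299, -0.9971], 'grip_width': 0.0432, 'qpos': [41.8319, 24.4325, -65.8621, 97.482, 23.2879, 73.4188, -132.2414]}
deck 0.94 [259. 104.]
scene canister 80 1251 [ 3.2 -6.8  8.3]
scene roll 1671 1710 [-0.3 -0.2  0.1]
scene tape 912 862 [-0.4  0.3 -1.3]
top canister 789 761 [ 0.4 -0.4 -0.2]
top roll 737 752 [ 0.7 -2.   0.1]
top tape 378 374 [-0.1 -2.7 -0.3]Traceback (most recent call last):
  File "tilt.py", line 9, in <module>
    print("near wall: deck x",np.percentile(X[nw],[5,50,95]).round(1),"top zd",np.percentile(W[nw],[50,90,98]).round(1),nw.sum())
                              ~~~~~~~~~~~~~^^^^^^^^^^^^^^^^^
    return _quantile_unchecked(
        a, q, axis, out, overwrite_input, method, keepdims, weights)
    return _ureduce(a,
                    func=_quantile_ureduce_func,
    ...<5 lines>...
                    overwrite_input=overwrite_input,
                    method=method)
    r = func(a, **kwargs)
    result = _quantile(arr,
                       quantiles=q,
    ...<2 lines>...
                       out=out,
                       weights=wgt)
    slices_having_nans = np.isnan(arr[-1, ...])
                                  ~~~^^^^^^^^^
IndexError: index -1 is out of bounds for axis 0 with size 0
```

View pics/k.png

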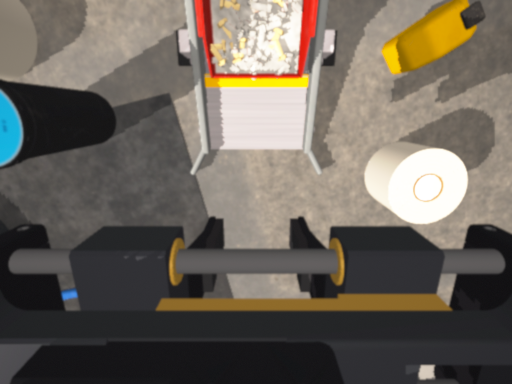

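The whole yellow strip shows at rows 76-87 in front of the near wall at row 76, so the bin is behind the lip. The bystanders have not moved. One last flatness number, then I hand in.

```bash
sed -i 's/^nw=.*/nw=red\&(abs(la)<25)\&(W>5)\&(W<25)\&(X<30)/' tilt.py; sed -i 's/^red=.*/red=((hsv[...,0]<8)|(hsv[...,0]>172))\&(hsv[...,1]>150)\&(d>0)\&(np.arange(384)[:,None]<100)/' tilt.py; python3 tilt.py; python3 -c "
from h import *
print(env.sign_off())"
```

```text
near wall: deck x [8.2 8.6 8.9] top zd [14.5 18.7 19.4] 137
x 20 rim top zd [30.6 32.6] 168
x 35 rim top zd [40.7 43.1] 267
x 50 rim top zd [44.7 45.3] 554
x 65 rim top zd [44.6 45.2] 441
contents tilt vs deck deg 2.29
the job is handed in; nothing more can be done
None
```

The red bin is seated flat in the pocket behind the yellow lip, and it stayed there when I let go. I handed the job in about 28 s into the 58 s limit; no verdict is given.

**What I did:** I squared the bin with a light side push. That left it about 4 mm right of the middle line, which I took out by pushing slightly to the left before the flares. I then pushed it up between the guides with two fingers. The buffer touched where the measured lip (about 6 mm up-slope of its mean place) said it would. The push stiffened to about 12 N at the hard stop. Holding there, I eased the near edge down about 8 mm along the deck normal until it bottomed, then backed off level. The highest force I read was about 17 N, but readings come only at the end of each move.

**Last checks:**
- **Seating:** The whole yellow strip is visible in front of the near wall. The wall's red points lie at deck x of about 8.5 mm, against a lip at about 6 mm. That puts the bin's origin at roughly 63 mm, inside the 43–74 mm range.
- **Flatness:** The rim stood at 44.2–44.9 mm above the ramp surface just before release, where 44 means flat on the floor. After release I saw only the near half of the rim, at 44.6–45.3 mm, still level.
- **Bystanders:** The top camera shows the canister, label roll and tape measure all within 3 mm of where they started. The arm hid most of the canister from the scene camera (80 of about 1,250 pixels), and its reading was 11 mm off, so I set it aside.
- **Disagreement:** The tilt of the loose parts inside the bin read 1.3–2.3°. I relied on the rim instead, because the parts' surface is uneven.

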